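# Isolate the charging dock and rock the stuck battery free

## Robot

A 7-joint arm with a two-finger parallel gripper is mounted at the origin on the work surface. World frame = base frame: x ahead of the robot, y to its left, z up, the work surface at z = 0. Lengths are in m, angles in rad, forces in N, time in s.
With the tool pointing down it reaches from about 0.4 to 0.85 m from the base axis. Payload 4.5 kg.
Tool frame: the origin (TCP) lies midway between the tips of the shut fingers; the grasp point (between the pads) lies 19 mm behind it; y points along the fingers, z is the direction in which the jaws open and shut, and the axes are right-handed (so a half turn about y gives the same grasp; the last joint's range is limited). The gripper opens to 85 mm and grips with 20 to 120 N. Pads are 22 mm wide; open, the fingers measure 114 mm over their backs; the gripper's body (76 mm by 85 mm) begins 54 mm behind the grasp point. The pads swing forward as they close: fully open they stand 13 mm farther back than shut.
Start: joints at [-1.235, 0.689, -0.195, 1.565, 0.157, 0.902, -0.215], TCP at [0.186, 0.597, 0.231] pointing down, gripper open.
Joint ranges: [-3.01, 3.01], [-0.46, 2.08], [-1.47, 1.51], [0.13, 2.56], [-1, 4.14], [0.04, 2.09], [-2.66, 2.66]. Speed limits (rad/s): [2.57, 2.57, 3.14, 3.14, 3.14, 3.14, 3.14].

## Interface

Orientations are given as a unit quaternion [x, y, z, w].
In Python, from plant import arm gives the robot as it stands.
- The arm moves only by the tool servo_tool, never from a script. Its argument "targets" is a list that holds one entry, the list of rows, each a list of 4 numbers: the shift along the tool's x, y, z in mm, then the turn about the tool's y in degrees. In form: [[[tx, ty, tz, roll], ...]]. A call has 1 to 20 rows; each row shifts and turns the commanded pose from where the row before left it, along the tool's axes as they then stand; what a row does not reach is not made up. A row lasts 1/12 s, in which the tool goes at most 41.7 mm and 7.16 degrees, less where a joint would pass 70% of its speed; a pose out of reach is approached as far as the arm can. A call is refused whole if a number of a shift passes 41.7 or a number of a turn 7.16, either way. A call with a gripper value outside its range is refused whole. "hand" is the opening, from -1 (shut) to 1 (fully open), set as the call begins (left out, the last holds). The fingers move at their own pace and stop on an object; "squeeze" is the grip in N (left out, the last holds). Time passes only in rows, so rows that do not move let the fingers close. It gives the time, the measured TCP pose, the force and the opening at its end, in the units of the state.
- arm.read_state(): the state, without advancing time (a new reading comes with each control period).
- arm.get_image(name): name is "scene" or "top"; returns (picture, depth): 420x560x3 uint8, red, green, blue; 420x560 float32, m along the optical axis (not along the pixel's ray), 0 where there is no reading.
- arm.camera_info(name): a dict with "fx", "fy", "cx", "cy" (pixels), "k1" (the pictures are not rectified: a ray, as slopes to the right and down, at radius r is drawn at 1 + k1 r^2 times it, then the intrinsics apply), "R" (3x3) and "t" (3): a world point X has camera coordinates R X + t. Camera axes: x right, y down, z forward; pixel columns grow to the right and rows downward; lengths in m; the calibration is good to about 2 mm. A picture is of the moment at which its call begins. camera_info takes no time and is no camera call.
- arm.hand_in(): hands the job in, once; it reports no verdict.
The state is a dict: "clock": time; "q": joint angles; "qvel": joint speeds; "joint_efforts": joint torques, N m; "ee_pos": TCP position; "tool_rot": TCP orientation; "wrist_force": force on the tool from outside, world axes, zero at the start; "torque": the same for the moment, N m; "grip_width": finger opening in m.
Only numpy, scipy, OpenCV 4.12 (cv2) and the standard library are available. Lean on these libraries where they do the work, as an engineer would, in place of code of your own. Each camera call takes 0.05 s, during which the arm holds its last target.

## Task

Take the flat isolator plate from its stand and slide it upright all the way down into the narrow slot of the charging dock. Then grip the battery stuck in the dock and, with its foot still down in the pocket, rock it to one side and then to the other until both steel clips are pushed open, lift it out and finish while still holding it, upright and still, directly over its pocket with its foot just clear (1 to 5 cm) of the clip tops. Leave the plate in its slot and the other things on the desk where they are.

Things in the scene. Friction and masses are not known exactly. Their poses are not given: they have to be found in the camera images.
- dock: Grey charging dock fixed to the desk: base 175 x 140 x 12 mm (x from -130 to +45 mm) with the battery's pocket, a steel clip on either side of it, and a slotted white block at the other end. Origin on the desk under the pocket's middle. z up; x along the base, from slotted block to battery; y side to side, towards clip_left. Pocket floor 12 mm above the desk, pocket 12 mm deep.
- slot_floor (a point): Middle of the floor of the narrow slot in the dock's slotted white block (dock x = -97 mm, 12 mm above the desk); axes as the dock's. Slot 52 mm long (x), 8 mm wide (y), 30 mm deep, bevelled mouth 42 mm above the desk. It takes the isolator plate upright, either way round; fully home the plate's centre is 50 mm above this point.
- plate_center (a point): Centre of the isolator plate, a loose flat aluminium slab 50 mm (x) by 6 mm thick (y) by 100 mm tall (z), about 60 g. It starts upright in the stand's slot (16 mm deep, floor 6 mm above the desk), its centre 56 mm above the desk. Pinch it across its thickness, above its centre.
- stand: Fixed grey plate stand, base 100 x 70 mm, 22 mm high; origin on the desk under the middle of its slot, x along the slot. Dock and stand may be on either side of the desk's middle.
- battery_grip (a point): Best grip point of the loose battery (about 0.3 kg), on its axis, 100 mm above the bottom of its foot; seated 112 mm above the desk. z up its length, axes as the dock's while seated. Here it is a grey pack 60 mm (x) by 40 mm (y), reaching from 44 mm below this point to 26 mm above it. While seated the battery rocks about its x, pivoting 90 mm below this point.
- battery_foot (a point): Middle of the bottom of the battery's foot, on its axis; seated 12 mm above the desk. The foot is round, 20 mm in diameter, axis along x, and turns in the pocket as the battery rocks. Above it a black neck 30 mm wide (y) with a ridge 37 mm wide at 26 to 31 mm above this point; the ridge meets the clips after 7 mm of straight lift, so a straight pull fails.
- clip_left (a joint): How far (m) the steel clip on the dock's +y side is pushed outwards: 0 shut, 0.009 fully open. Its tongue, 50 to 58 mm above the desk, overhangs the battery's ridge; past 0.003 the ridge can pass. It slides stiffly (16 N), has no spring and stays where pushed. Rocking the battery's top to +y by about 0.2 rad (18 mm at the grip point) pushes it out by 5 to 7 mm.
- clip_right (a joint): The same for the clip on the dock's -y side, pushed outwards by rocking the battery's top to -y.
- stapler: black desk stapler, 110 x 34 x 50 mm, lying between the task's things; a bystander, origin at the middle of its underside.
- gel_bottle: small hand-gel bottle, 48 mm diameter, 130 mm tall, standing between the task's things; a bystander, origin at the middle of its underside.
- mug: white mug, 80 mm diameter, 95 mm tall; a bystander, origin at the middle of its underside.
- water_bottle: clear water bottle, 66 mm diameter, 200 mm tall; a bystander, origin at the middle of its underside.
- mouse: black computer mouse, 105 x 60 x 32 mm; a bystander, origin at the middle of its underside.
- tape_dispenser: black tape dispenser, 130 x 50 x 76 mm; a bystander, origin at the middle of its underside.
- clip_tops (a point): Point above the middle of the pocket at the height of the clip tops, 58 mm above the desk; fixed to the dock, axes as the dock's.
Mind the look-alikes: they are no part of the job. Leave any green or red look-alike of the part that bears battery_grip alone.

How it is judged:
By the outcome, as a careful person would: the job done as asked, in the order asked, and still so for the second after the job is handed in, while the arm keeps its last pose, push and grip.
It also fails if it takes over 58 s, if anything falls off the work surface, if the arm or the gripper's body presses on something with over 40 N, if the wrist force passes 120 N, or if a joint passes its speed limit or range.

## Working session

There is one attempt and no reset: what is moved stays moved. The work goes in short steps, Python scripts to look and compute and a tool call to move; the robot and the scene stay as the last step left them, time stands still between calls to the robot, and variables do not carry over. Pictures are saved under pics/ and viewed, and the job is handed in when it is done.

Besides the shell and the picture viewer there is one more tool, called after "Request:" by a JSON object that holds its "name" and its "arguments", one argument or row to a line. servo_tool: Moves the arm, as the interface text tells. Its arguments: {"type":"object","properties":{"targets":{"type":"array"},"hand":{"type":"number"},"squeeze":{"type":"number"}},"required":["targets"]}

```bash
mkdir -p pics; ls; python3 - <<'E'
from plant import arm
import cv2,numpy as np
s=arm.read_state(); print(s)
for n in ("scene","top"):
    im,d=arm.get_image(n); cv2.imwrite(f"pics/{n}0.png",im[:,:,::-1]); np.savez(f"{n}0.npz",im=im,d=d)
    print(n,arm.camera_info(n))
E
```

```text
pics
{'clock': 0.0, 'q': array([-1.2352123 ,  0.69000883, -0.1945165 ,  1.56638086,  0.15729885,
        0.90253462, -0.21511116]), 'qvel': array([-0.00092016,  0.00017516,  0.00087936, -0.00112383, -0.00177438,
       -0.0008343 , -0.00151641]), 'joint_efforts': array([-4.19833077e-05, -5.39612603e+01, -1.26645975e+00, -1.58538777e+01,
        9.11275099e-03,  9.40682221e-03, -1.01452218e-05]), 'ee_pos': array([0.18561253, 0.59608686, 0.23045883]), 'tool_rot': array([ 0.69975957, -0.10631761,  0.10621174, -0.69839256]), 'wrist_force': array([-0.0135067 ,  0.46547186,  1.16512816]), 'torque': array([ 0.01194219, -0.03513671,  0.01428002]), 'grip_width': 0.08549472787799722}
scene {'fx': 452.0336847636024, 'fy': 452.0336847636024, 'cx': 273.86173976862204, 'cy': 208.79834415139115, 'k1': 0.04099957360423814, 'R': array([[ 4.46753385e-01,  8.94657125e-01,  2.01866988e-04],
       [ 7.28392628e-01, -3.63596996e-01, -5.80724895e-01],
       [-5.19476267e-01,  2.59587851e-01, -8.14099844e-01]]), 't': array([-0.24010389, -0.34192946,  1.49329096])}
top {'fx': 484.1467723168085, 'fy': 484.1467723168085, 'cx': 279.95003662332954, 'cy': 209.53194149235242, 'k1': -0.013176089914175997, 'R': array([[-0.08997367, -0.99594255,  0.0017834 ],
       [-0.97313171,  0.08753158, -0.21296221],
       [ 0.21194202, -0.02089648, -0.97705881]]), 't': array([0.03714765, 0.55546349, 1.15808363])}
```

View pics/scene0.png

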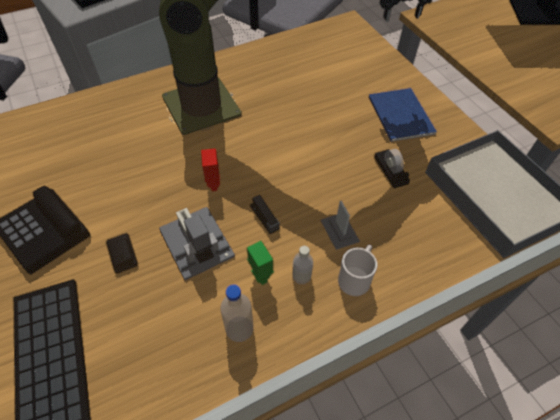

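View pics/top0.png

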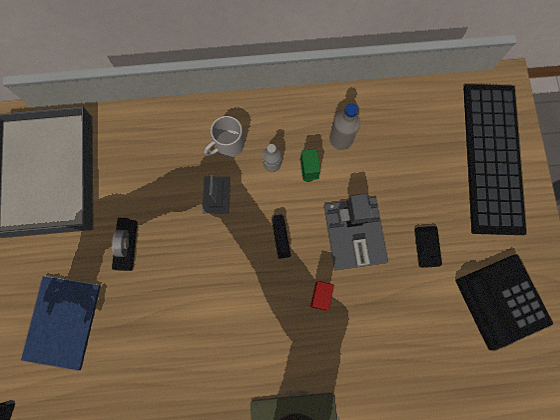

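Candidates: for the battery, the grey pack in the dock at top (362,208), with green (311,165) and red (322,295) as look-alikes. For the plate, the thin upright slab in the stand at top (216,195). I choose the grey pack in the dock and check it in close crops.

```bash
cat > h.py <<'E'
import numpy as np,cv2
from plant import arm
def cam(n): return arm.camera_info(n)
def ray(c,uv):
    uv=np.asarray(uv,float).reshape(-1,2)
    K=np.array([[c['fx'],0,c['cx']],[0,c['fy'],c['cy']],[0,0,1]])
    p=cv2.undistortPoints(uv[:,None],K,np.array([c['k1'],0,0,0.]))[:,0]
    d=np.c_[p,np.ones(len(p))]@c['R']; o=-c['R'].T@c['t']
    return o,d
def onz(n,uv,z):
    o,d=ray(cam(n),uv); return o+d*((z-o[2])/d[:,2])[:,None]
def proj(n,X):
    c=cam(n);X=np.asarray(X,float).reshape(-1,3)
    K=np.array([[c['fx'],0,c['cx']],[0,c['fy'],c['cy']],[0,0,1]])
    return cv2.projectPoints(X,cv2.Rodrigues(c['R'])[0],c['t'],K,np.array([c['k1'],0,0,0.]))[0][:,0]
def pts(n,d):
    """world xyz per pixel"""
    h,w=d.shape;c=cam(n);u,v=np.meshgrid(np.arange(w),np.arange(h))
    o,r=ray(c,np.c_[u.ravel(),v.ravel()]); return (o+r*d.reshape(-1,1)).reshape(h,w,3)
def crop(im,u0,v0,u1,v1,f,name):
    cv2.imwrite(name,cv2.resize(im[v0:v1,u0:u1,::-1],None,fx=f,fy=f,interpolation=cv2.INTER_CUBIC))
E
python3 - <<'E'
from h import *
t=np.load('top0.npz');s=np.load('scene0.npz')
crop(t['im'],315,180,395,280,6,'pics/c1.png')
crop(t['im'],190,165,250,225,8,'pics/c2.png')
crop(s['im'],150,200,240,280,7,'pics/c3.png')
crop(s['im'],310,190,370,250,8,'pics/c4.png')
for n,c in (('top',t),('scene',s)):
    P=pts(n,c['d']); 
    for uv in ([(300,300),(362,208),(362,250),(216,195),(330,265)] if n=='top' else [(300,150),(195,225),(341,215)]): print(n,uv,P[uv[1],uv[0]].round(4))
E
```

```text
top (300, 300) [ 0.3307 -0.0437  0.001 ]
top (362, 208) [ 0.5257 -0.2036  0.1392]
top (362, 250) [ 0.4387 -0.2093  0.0402]
top (216, 195) [0.6195 0.1497 0.0177]
top (330, 265) [ 0.4122 -0.1296 -0.0008]
scene (300, 150) [ 0.3202  0.1976 -0.002 ]
scene (195, 225) [ 0.5321 -0.2019  0.1402]
scene (341, 215) [0.6237 0.1472 0.0743]
```

View pics/c1.png

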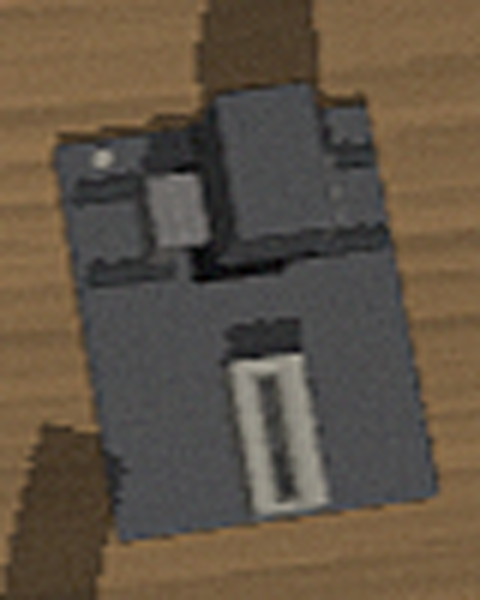

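View pics/c2.png

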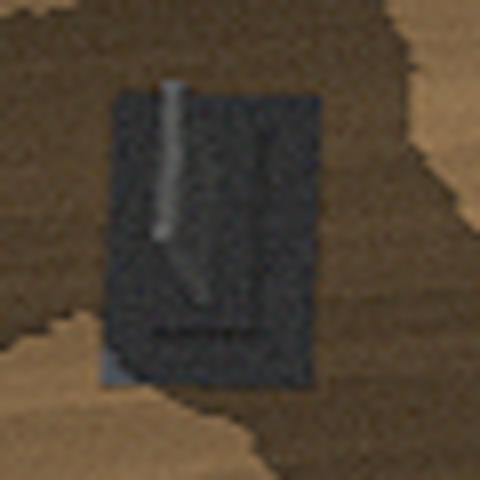

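View pics/c3.png

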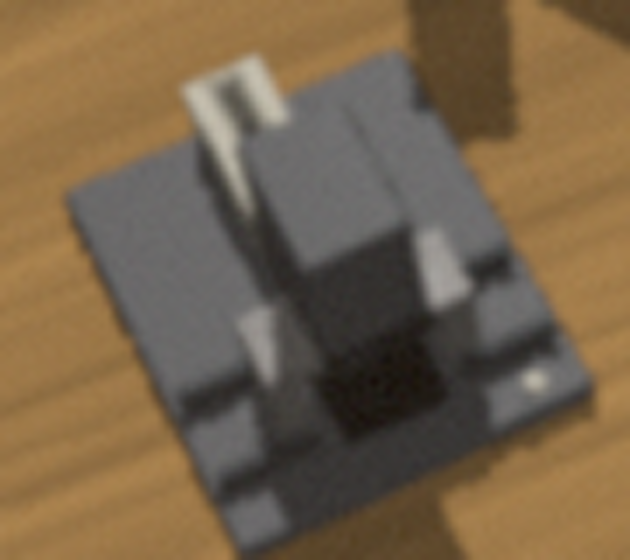

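View pics/c4.png

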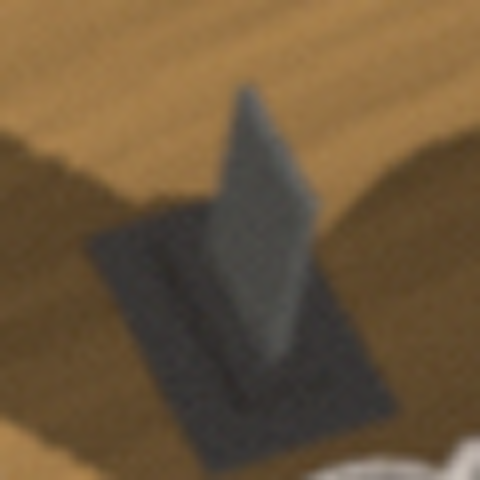

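```bash
python3 - <<'E'
from h import *
for n in('top','scene'):
    f=np.load(n+'0.npz');P=pts(n,f['d']);X,Y,Z=P[...,0],P[...,1],P[...,2];print(n)
    def rep(name,m):
        m=m.astype(np.uint8);k,l,st,_=cv2.connectedComponentsWithStats(m)
        if k<2: print(name,'none');return
        i=1+np.argmax(st[1:,4]);q=P[l==i]
        r=cv2.minAreaRect((q[:,:2]*1000).astype(np.float32)); print(name,st[i],'mean',q.mean(0).round(4),'rect',np.round(r[0],1),np.round(r[1],1),round(r[2],1),cv2.boxPoints(r).round(0).tolist())
    D=(abs(X-.48)<.13)&(abs(Y+.2)<.12)
    rep('base',D&(Z>.008)&(Z<.030))
    rep('block',D&(Z>.037)&(Z<.047)&(X<.5))
    rep('bat',D&(Z>.130)&(Z<.15))
    rep('clips',D&(Z>.052)&(Z<.064))
    S=(abs(X-.62)<.09)&(abs(Y-.15)<.09)
    rep('stand',S&(Z>.015)&(Z<.03)); rep('plate',S&(Z>.04)&(Z<.115));rep('ptop',S&(Z>.10)&(Z<.115))
    # direct corner rays
T0=np.array([315,180.])
a=lambda L:np.array(L)/6+T0-0.0
print('base',onz('top',a([(55,140),(122,540),(437,492),(368,100)]),.012).round(4))
b=onz('top',a([(228,362),(298,352),(330,503),(255,515)]),.042);print('block',b.round(4),b.mean(0))
b=onz('top',a([(216,95),(312,85),(328,235),(232,250)]),.138);print('bat',b.round(4),b.mean(0))
c=lambda L:np.array(L)/8+np.array([190,165.])
b=onz('top',c([(172,80),(162,238)]),.106);print('plate',b.round(4),b.mean(0))
b=onz('top',c([(112,92),(322,95),(313,385),(103,385)]),.022);print('stand',b.round(4),b.mean(0))
E
```

```text
top
base [ 324  197   64   73 2389] mean [ 0.4802 -0.1983  0.0127] rect [ 489.  -202.1] [175.4 140.4] 3.0 [[398.0, -137.0], [405.0, -277.0], [580.0, -268.0], [573.0, -127.0]]
block [353 239  16  27 234] mean [ 0.4346 -0.2051  0.0413] rect [ 434.3 -205.1] [64.1 30.5] 2.9 [[402.0, -192.0], [403.0, -222.0], [467.0, -219.0], [466.0, -188.0]]
bat [350 194  21  26 431] mean [ 0.5304 -0.1994  0.1372] rect [ 531.1 -200.3] [59.8 41.5] 3.2 [[500.0, -181.0], [502.0, -223.0], [562.0, -219.0], [560.0, -178.0]]
clips [339 209  11  13 104] mean [ 0.5297 -0.1713  0.0579] rect [ 529.7 -171.4] [30.  22.5] 4.5 [[514.0, -161.0], [516.0, -184.0], [546.0, -182.0], [544.0, -159.0]]
stand [208 180  14  27 221] mean [0.618  0.1486 0.0213] rect [624.9 152.2] [34.3 71. ] 84.2 [[588.0, 139.0], [659.0, 132.0], [662.0, 166.0], [591.0, 173.0]]
plate [209 175   7  26 129] mean [0.6215 0.1512 0.0852] rect [624.3 152. ] [ 6.7 49.8] 83.2 [[599.0, 152.0], [649.0, 146.0], [649.0, 152.0], [600.0, 158.0]]
ptop [209 175   4  20  54] mean [0.6235 0.1522 0.1049] rect [624.4 152.2] [ 6.4 49.7] 83.5 [[599.0, 152.0], [649.0, 14
[... 1123 characters left out ...]
49.0], [649.0, 144.0], [650.0, 151.0], [601.0, 156.0]]
base [[ 0.5731 -0.131   0.012 ]
 [ 0.3972 -0.1403  0.012 ]
 [ 0.4053 -0.2765  0.012 ]
 [ 0.5787 -0.2699  0.012 ]]
block [[ 0.4648 -0.1894  0.042 ]
 [ 0.4664 -0.2193  0.042 ]
 [ 0.4022 -0.2245  0.042 ]
 [ 0.4001 -0.1928  0.042 ]] [ 0.43337347 -0.20651206  0.042     ]
bat [[ 0.5576 -0.1816  0.138 ]
 [ 0.5582 -0.2199  0.138 ]
 [ 0.4978 -0.2184  0.138 ]
 [ 0.4952 -0.1803  0.138 ]] [ 0.52719347 -0.20005195  0.138     ]
plate [[0.6481 0.1478 0.106 ]
 [0.5984 0.1538 0.106 ]] [0.62323096 0.15076697 0.106     ]
stand [[0.6714 0.1776 0.022 ]
 [0.6642 0.1088 0.022 ]
 [0.5671 0.1183 0.022 ]
 [0.5732 0.1861 0.022 ]] [0.61894757 0.14771244 0.022     ]
```

```bash
cat >> h.py <<'E'
from scipy.spatial.transform import Rotation as Ro
def plan(target=None,jaw=None,tcp=None):
    """target world TCP (m), jaw yaw deg: prints shift in tool axes after the roll"""
    s=arm.read_state();R=Ro.from_quat(s['tool_rot']).as_matrix()
    yaw=np.degrees(np.arctan2(R[1,2],R[0,2]))
    print('t',round(s['clock'],2),'tcp',(s['ee_pos']*1000).round(1),'jawyaw',yaw.round(2),'down',R[:,1].round(4),'F',s['wrist_force'].round(1),'w',round(s['grip_width']*1000,1),'q7',s['q'][6].round(2))
    roll=0
    if jaw is not None:
        roll=-((jaw-yaw+90)%180-90)   # tool y down: +roll = -yaw
        print('roll about y:',round(roll,2),'(other:',round(roll-180*np.sign(roll),2),')')
    if target is not None:
        d=(np.array(target)-s['ee_pos'])*1000
        R2=R@Ro.from_euler('y',roll,degrees=True).as_matrix()
        print('shift: now',(R.T@d).round(1),'after roll',(R2.T@d).round(1),'jaw after',np.degrees(np.arctan2(R2[1,2],R2[0,2])).round(2))
E
python3 - <<'E'
from h import *
plan([.6245,.151,.231],83.6)
for n in['mug','x']:pass
print(onz('top',[(272,157),(311,157),(323,290),(343,125),(225,125)],.12).round(3))
E
```

```text
t 0.1 tcp [185.6 596.2 230.5] jawyaw 72.71 down [-4.0e-04 -1.7e-03 -1.0e+00] F [-0.9 -0.2  0.1] w 85.3 q7 -0.22
roll about y: -10.89 (other: 169.11 )
shift: now [ 5.513e+02  1.000e-01 -2.946e+02] after roll [ 4.857e+02  1.000e-01 -3.935e+02] jaw after 83.6
[[ 0.676 -0.004  0.12 ]
 [ 0.668 -0.099  0.12 ]
 [ 0.345 -0.093  0.12 ]
 [ 0.744 -0.187  0.12 ]
 [ 0.77   0.105  0.12 ]]
```

Request:
{"name": "servo_tool", "arguments": {
  "targets": [
    [[0,0,0,-5.45],[0,0,0,-5.45],[27,0,-21.9,0],[27,0,-21.9,0],[27,0,-21.9,0],[27,0,-21.9,0],[27,0,-21.9,0],[27,0,-21.9,0],[27,0,-21.9,0],[27,0,-21.9,0],[27,0,-21.9,0],[27,0,-21.9,0],[27,0,-21.9,0],[27,0,-21.9,0],[27,0,-21.9,0],[27,0,-21.9,0],[27,0,-21.9,0],[27,0,-21.9,0],[27,0,-21.9,0],[27,0,-21.9,0]]
  ],
  "hand": 1
}}

```text
clock: 1.77
ee_pos: [0.6256, 0.1493, 0.2309]
tool_rot: [0.706, -0.04, 0.039, -0.706]
wrist_force: [-0.1, 0.3, -0.1]
grip_width: 0.0856
```

```bash
python3 - <<'E'
from h import *
plan([.6245,.151,.231],83.6)
E
```

```text
t 1.77 tcp [625.6 149.3 230.9] jawyaw 83.6 down [-1.e-03 -3.e-04 -1.e+00] F [-0.1  0.3 -0.1] w 85.6 q7 0.94
roll about y: 0.0 (other: -180.0 )
shift: now [-1.2 -0.1  1.6] after roll [-1.2 -0.1  1.6] jaw after 83.6
```

Request:
{"name": "servo_tool", "arguments": {
  "targets": [
    [[-1.2,20,1.6,0],[0,20,0,0],[0,20,0,0],[0,20,0,0],[0,20,0,0],[0,20,0,0],[0,15,0,0],[0,15,0,0],[0,9,0,0],[0,5,0,0],[0,0,0,0],[0,0,0,0]]
  ]
}}

```text
clock: 2.77
ee_pos: [0.6241, 0.1528, 0.0676]
tool_rot: [-0.706, 0.039, -0.04, 0.706]
wrist_force: [-0.2, -0.8, 0.4]
grip_width: 0.0854
```

```bash
python3 - <<'E'
from h import *
plan([.6245,.151,.067],83.6)
for n in('top','scene'):
    im,d=arm.get_image(n);np.savez(n+'1.npz',im=im,d=d)
    crop(im,*( (170,130,270,230) if n=='top' else (290,150,390,250)),6,f'pics/{n}1.png')
E
```

```text
t 2.77 tcp [624.1 152.8  67.6] jawyaw 83.61 down [ 4.e-04  2.e-04 -1.e+00] F [-0.2 -0.8  0.4] w 85.4 q7 0.86
roll about y: 0.01 (other: -179.99 )
shift: now [ 0.6  0.6 -1.7] after roll [ 0.6  0.6 -1.7] jaw after 83.6
```

View pics/scene1.png

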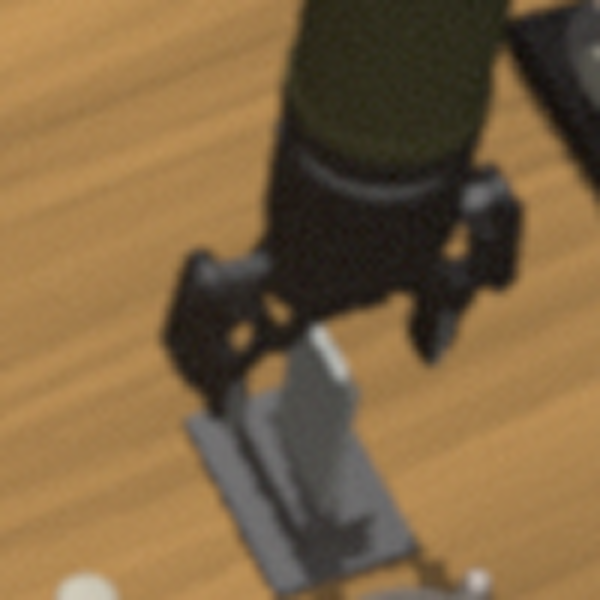

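View pics/top1.png

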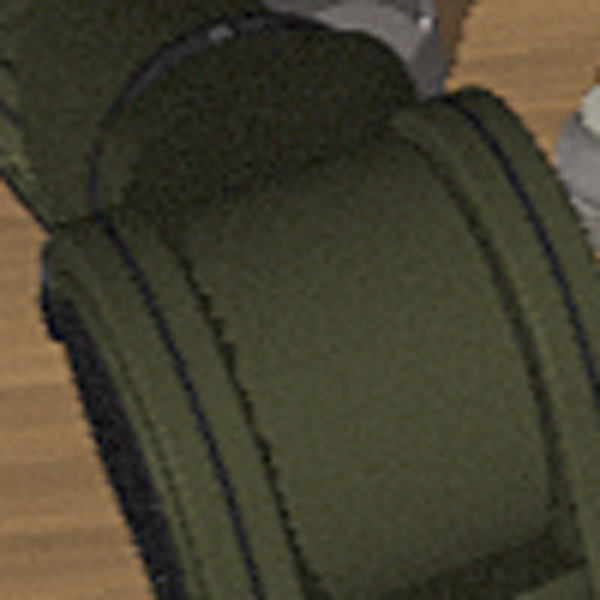

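The scene crop shows the plate at (320,400), standing in the stand between the open fingers at (210,380) and (435,330). The top view is blocked by the arm. I close the gripper after a small centring shift.

Request:
{"name": "servo_tool", "arguments": {
  "targets": [
    [[0.5,0,-1.5,0],[0,0,0,0],[0,0,0,0],[0,0,0,0],[0,0,0,0],[0,0,0,0],[0,0,0,0],[0,0,0,0],[0,0,0,0],[0,0,0,0],[0,0,0,0],[0,0,0,0]]
  ],
  "hand": -1,
  "squeeze": 40
}}

```text
clock: 3.87
ee_pos: [0.6242, 0.1512, 0.0674]
tool_rot: [-0.706, 0.039, -0.039, 0.706]
wrist_force: [0.0, 0.1, 1.3]
grip_width: 0.0058
```

```bash
python3 - <<'E'
from h import *
plan([.6245,.151,.067],83.6)
E
```

```text
t 3.87 tcp [624.2 151.2  67.4] jawyaw 83.61 down [ 1.e-04  2.e-04 -1.e+00] F [0.  0.1 1.3] w 5.8 q7 0.86
roll about y: 0.01 (other: -179.99 )
shift: now [ 0.3  0.4 -0.2] after roll [ 0.3  0.4 -0.2] jaw after 83.6
```

Request:
{"name": "servo_tool", "arguments": {
  "targets": [
    [[0,-5,0,0],[0,-10,0,0],[0,-15,0,0],[0,-20,0,0],[0,-25,0,0],[0,-25,0,0],[0,-25,0,0],[0,-25,0,0],[0,-18,0,0],[0,0,0,0]]
  ]
}}

```text
clock: 4.7
ee_pos: [0.6266, 0.1521, 0.2407]
tool_rot: [-0.705, 0.037, -0.042, 0.707]
wrist_force: [0.9, 0.4, 0.2]
grip_width: 0.0056
```

```bash
python3 - <<'E'
from h import *
plan([.4345,-.2055,.235],92.9)
E
```

```text
t 4.7 tcp [626.6 152.1 240.7] jawyaw 83.59 down [ 0.0085  0.003  -1.    ] F [0.9 0.4 0.2] w 5.6 q7 0.93
roll about y: -9.31 (other: 170.69 )
shift: now [-151.     3.  -376.9] after roll [-210.     3.  -347.5] jaw after 92.9
```

Request:
{"name": "servo_tool", "arguments": {
  "targets": [
    [[0,0,0,-4.65],[0,0,0,-4.65],[-11.7,0,-19.3,0],[-11.7,0,-19.3,0],[-11.7,0,-19.3,0],[-11.7,0,-19.3,0],[-11.7,0,-19.3,0],[-11.7,0,-19.3,0],[-11.7,0,-19.3,0],[-11.7,0,-19.3,0],[-11.7,0,-19.3,0],[-11.7,0,-19.3,0],[-11.7,0,-19.3,0],[-11.7,0,-19.3,0],[-11.7,0,-19.3,0],[-11.7,0,-19.3,0],[-11.7,0,-19.3,0],[-11.7,0,-19.3,0],[-11.7,0,-19.3,0],[-11.7,0,-19.3,0]]
  ]
}}

```text
clock: 6.37
ee_pos: [0.4303, -0.2073, 0.2351]
tool_rot: [-0.707, -0.018, 0.018, 0.707]
wrist_force: [1.0, -1.3, -0.3]
grip_width: 0.0059
```

Request:
{"name": "servo_tool", "arguments": {
  "targets": [
    [[0,0,0,0],[0,0,0,0],[0,0,0,0],[0,0,0,0]]
  ]
}}

```text
clock: 6.7
ee_pos: [0.4321, -0.2053, 0.2353]
tool_rot: [-0.707, -0.019, 0.018, 0.707]
wrist_force: [0.6, 0.8, -0.5]
grip_width: 0.0055
```

```bash
python3 - <<'E'
from h import *
plan([.4345,-.2055,.120],92.9)
im,d=arm.get_image('scene');np.savez('scene2.npz',im=im,d=d);crop(im,130,130,260,290,4.5,'pics/scene2.png')
E
```

```text
t 6.7 tcp [ 432.1 -205.3  235.3] jawyaw 93.02 down [ 6.e-04  8.e-04 -1.e+00] F [ 0.6  0.8 -0.5] w 5.5 q7 1.64
roll about y: 0.12 (other: -179.88 )
shift: now [  2.3 115.3  -0.4] after roll [  2.3 115.3  -0.4] jaw after 92.9
```

View pics/scene2.png

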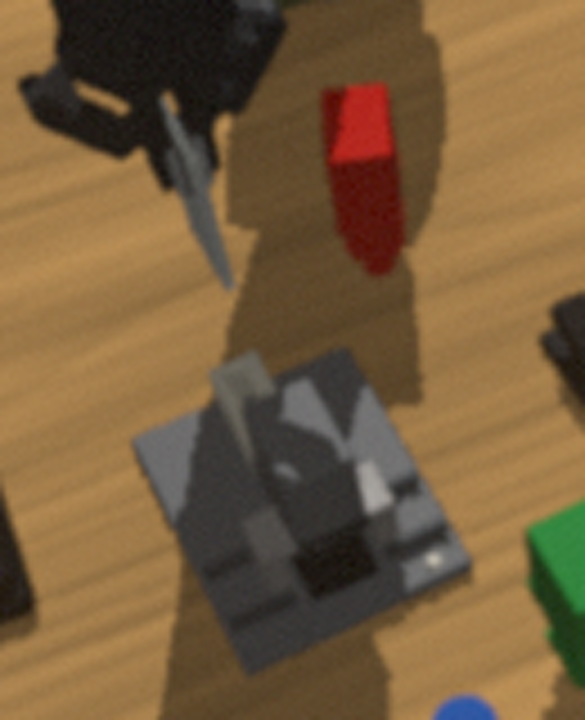

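Request:
{"name": "servo_tool", "arguments": {
  "targets": [
    [[2.3,18,-0.4,0.1],[0,20,0,0],[0,20,0,0],[0,20,0,0],[0,18,0,0],[0,15,0,0],[0,8,0,0],[0,4,0,0],[0,0,0,0],[0,0,0,0],[0,0,0,0]]
  ]
}}

```text
clock: 7.67
ee_pos: [0.4345, -0.2069, 0.113]
tool_rot: [0.707, 0.018, -0.017, -0.707]
wrist_force: [-0.1, 0.1, 0.0]
grip_width: 0.0058
```

```bash
python3 - <<'E'
from h import *
plan([.4345,-.2055,.107],92.9)
im,d=arm.get_image('scene');np.savez('scene3.npz',im=im,d=d);crop(im,150,170,240,270,6,'pics/scene3.png')
im,d=arm.get_image('top');np.savez('top3.npz',im=im,d=d);crop(im,310,180,410,280,6,'pics/top3.png')
E
```

```text
t 7.67 tcp [ 434.5 -206.9  113. ] jawyaw 92.82 down [ 1.6e-03 -4.0e-04 -1.0e+00] F [-0.1  0.1  0. ] w 5.8 q7 1.49
roll about y: -0.08 (other: 179.92 )
shift: now [0.1 6.  1.4] after roll [0.1 6.  1.4] jaw after 92.9
```

View pics/scene3.png

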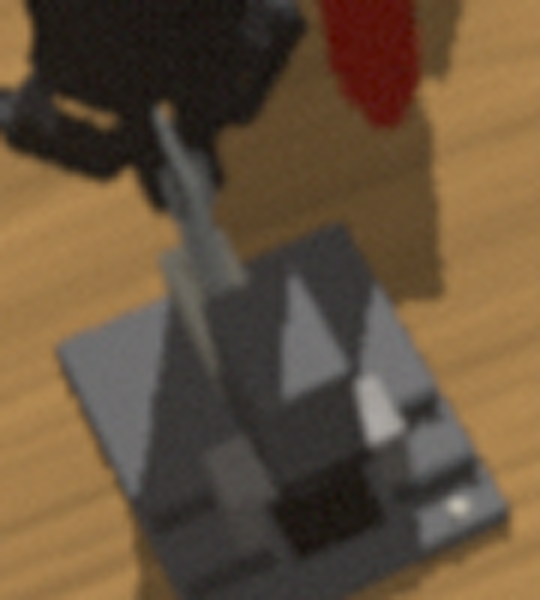

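View pics/top3.png

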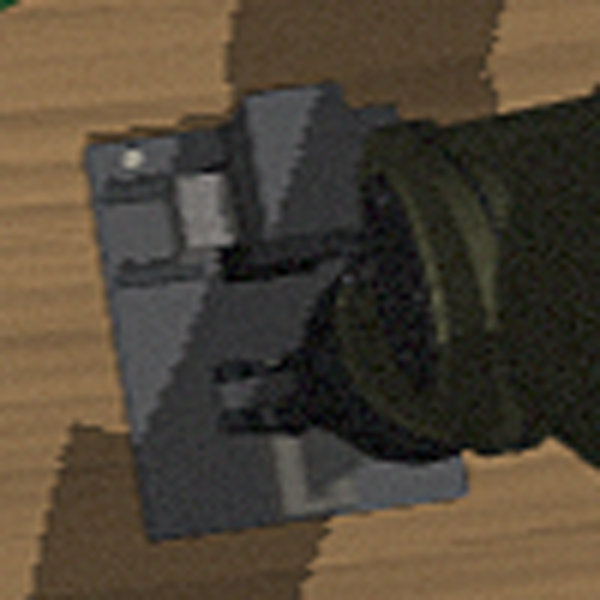

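The plate hangs over the white block (scene crop (205,230)). I correct 1.4 mm sideways and descend slowly while watching the force.

Request:
{"name": "servo_tool", "arguments": {
  "targets": [
    [[0,0,1.4,0],[0,3,0,0],[0,3,0,0],[0,0,0,0],[0,0,0,0]]
  ]
}}

```text
clock: 8.18
ee_pos: [0.4335, -0.2053, 0.106]
tool_rot: [-0.707, -0.017, 0.018, 0.707]
wrist_force: [0.8, -0.2, -0.5]
grip_width: 0.0058
```

Request:
{"name": "servo_tool", "arguments": {
  "targets": [
    [[0,2,0,0],[0,2,0,0],[0,2,0,0],[0,1,0,0],[0,0,0,0]]
  ]
}}

```text
clock: 8.6
ee_pos: [0.4336, -0.2053, 0.099]
tool_rot: [-0.707, -0.017, 0.018, 0.707]
wrist_force: [0.2, 0.5, -1.4]
grip_width: 0.0052
```

```bash
python3 - <<'E'
from h import *
plan([.4345,-.2055,.107],92.9)
E
```

```text
t 8.6 tcp [ 433.6 -205.3   99. ] jawyaw 92.82 down [-6.e-04  2.e-04 -1.e+00] F [ 0.2  0.5 -1.4] w 5.2 q7 1.48
roll about y: -0.08 (other: 179.92 )
shift: now [ 0.9 -8.  -0.2] after roll [ 0.9 -8.  -0.2] jaw after 92.9
```

Request:
{"name": "servo_tool", "arguments": {
  "targets": [
    [[0.5,2,0,0],[0,2,0,0],[0,2,0,0],[0,2,0,0],[0,2,0,0],[0,0,0,0]]
  ]
}}

```text
clock: 9.1
ee_pos: [0.434, -0.2053, 0.0889]
tool_rot: [-0.707, -0.017, 0.018, 0.707]
wrist_force: [-0.1, 0.2, -0.4]
grip_width: 0.0056
```

```bash
python3 - <<'E'
from h import *
plan([.4345,-.2055,.0734],92.9)
E
```

```text
t 9.1 tcp [ 434.  -205.3   88.9] jawyaw 92.82 down [-6.e-04  3.e-04 -1.e+00] F [-0.1  0.2 -0.4] w 5.6 q7 1.47
roll about y: -0.08 (other: 179.92 )
shift: now [ 0.4 15.5 -0.2] after roll [ 0.4 15.5 -0.2] jaw after 92.9
```

Free of force, and the bottom is now about 14 mm into the slot. Next I go to the floor.

Request:
{"name": "servo_tool", "arguments": {
  "targets": [
    [[0,3,0,0],[0,3,0,0],[0,3,0,0],[0,3,0,0],[0,2,0,0],[0,1,0,0],[0,1,0,0],[0,0,0,0],[0,0,0,0]]
  ]
}}

```text
clock: 9.85
ee_pos: [0.4343, -0.2054, 0.0733]
tool_rot: [-0.707, -0.017, 0.017, 0.707]
wrist_force: [0.3, -0.6, -0.4]
grip_width: 0.0054
```

```bash
python3 - <<'E'
from h import *
plan([.4345,-.2055,.0734],92.9)
E
```

```text
t 9.85 tcp [ 434.3 -205.4   73.3] jawyaw 92.82 down [ 2.e-04  0.e+00 -1.e+00] F [ 0.3 -0.6 -0.4] w 5.4 q7 1.46
roll about y: -0.08 (other: 179.92 )
shift: now [ 0.2 -0.1 -0.1] after roll [ 0.2 -0.1 -0.1] jaw after 92.9
```

Request:
{"name": "servo_tool", "arguments": {
  "targets": [
    [[0,0.7,0,0],[0,0.7,0,0],[0,0.6,0,0],[0,0,0,0]]
  ]
}}

```text
clock: 10.18
ee_pos: [0.4344, -0.2054, 0.0732]
tool_rot: [0.707, 0.018, -0.017, -0.706]
wrist_force: [-2.7, 1.1, 22.2]
grip_width: 0.0057
```

Floor felt (22 N, no further travel). I release and rise.

Request:
{"name": "servo_tool", "arguments": {
  "targets": [
    [[0,-1.5,0,0],[0,0,0,0],[0,0,0,0],[0,0,0,0],[0,0,0,0],[0,0,0,0],[0,0,0,0],[0,0,0,0],[0,0,0,0],[0,0,0,0]]
  ],
  "hand": 1
}}

```text
clock: 11.02
ee_pos: [0.4342, -0.2054, 0.0727]
tool_rot: [-0.707, -0.017, 0.017, 0.707]
wrist_force: [0.0, 0.5, -0.8]
grip_width: 0.0855
```

Request:
{"name": "servo_tool", "arguments": {
  "targets": [
    [[0,-10,0,0],[0,-20,0,0],[0,-25,0,0],[0,-25,0,0],[0,-25,0,0],[0,-25,0,0],[0,-20,0,0],[0,-10,0,0],[0,0,0,0]]
  ]
}}

```text
clock: 11.77
ee_pos: [0.4355, -0.2059, 0.2349]
tool_rot: [0.708, 0.019, -0.016, -0.706]
wrist_force: [-0.3, -0.0, 0.0]
grip_width: 0.0851
```

```bash
python3 - <<'E'
from h import *
plan([.5315,-.2007,.231],2.9)
im,d=arm.get_image('scene');np.savez('scene4.npz',im=im,d=d);crop(im,130,150,260,290,4.5,'pics/scene4.png')
P=pts('scene',d);Z=P[...,2];m=(Z>.06)&(Z<.16)&(abs(P[...,0]-.4345)<.035)&(abs(P[...,1]+.2055)<.02)
q=P[m];print(len(q),q.mean(0) if len(q) else '',np.percentile(q[:,2],[50,95,99]) if len(q) else '')
E
```

```text
t 11.77 tcp [ 435.5 -205.9  234.9] jawyaw 92.79 down [ 0.0044 -0.0018 -1.    ] F [-0.3 -0.   0. ] w 85.1 q7 1.62
roll about y: 89.89 (other: -90.11 )
shift: now [96.1  4.3  0.5] after roll [-0.3  4.3 96.1] jaw after 2.9
99 [ 0.43887688 -0.20646317  0.09744244] [0.10224678 0.11272938 0.11374183]
```

View pics/scene4.png

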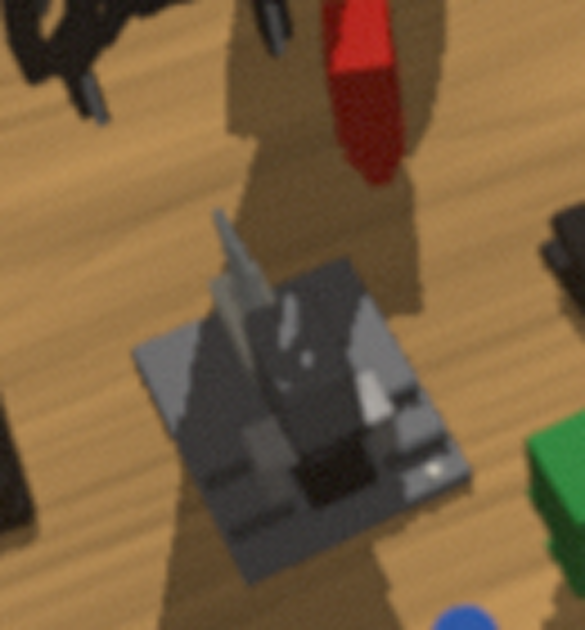

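Request:
{"name": "servo_tool", "arguments": {
  "targets": [
    [[0,0,0,6.915],[0,0,0,6.915],[0,0,0,6.915],[0,0,0,6.915],[0,0,0,6.915],[0,0,0,6.915],[0,0,0,6.915],[0,0,0,6.915],[0,0,0,6.915],[0,0,0,6.915],[0,0,0,6.915],[0,0,0,6.915],[0,0,0,6.915],[0,4,24,0],[0,0,24,0],[0,0,24,0],[0,0,24,0],[0,0,0,0],[0,0,0,0],[0,0,0,0]]
  ]
}}

```text
clock: 13.48
ee_pos: [0.5284, -0.2005, 0.2275]
tool_rot: [0.513, -0.488, 0.486, -0.512]
wrist_force: [0.8, 0.1, -0.2]
grip_width: 0.0854
```

```bash
python3 - <<'E'
from h import *
plan([.5315,-.2007,.100],2.9)
E
```

```text
t 13.48 tcp [ 528.4 -200.5  227.5] jawyaw 2.9 down [-3.7e-03  3.0e-04 -1.0e+00] F [ 0.8  0.1 -0.2] w 85.4 q7 0.38
roll about y: 0.0 (other: -180.0 )
shift: now [  0.5 127.4   3.5] after roll [  0.5 127.4   3.5] jaw after 2.9
```

Request:
{"name": "servo_tool", "arguments": {
  "targets": [
    [[0.5,20,3.5,0],[0,25,0,0],[0,25,0,0],[0,25,0,0],[0,20,0,0],[0,14,0,0],[0,8,0,0],[0,2,0,0],[0,0,0,0],[0,0,0,0],[0,0,0,0]]
  ]
}}

```text
clock: 14.4
ee_pos: [0.5342, -0.2012, 0.0908]
tool_rot: [-0.512, 0.487, -0.488, 0.513]
wrist_force: [0.7, -0.4, -0.1]
grip_width: 0.0856
```

```bash
python3 - <<'E'
from h import *
plan([.5315,-.2007,.088],2.9)
im,d=arm.get_image('scene');np.savez('scene5.npz',im=im,d=d);crop(im,140,150,260,280,4.5,'pics/scene5.png')
E
```

```text
t 14.4 tcp [ 534.2 -201.2   90.8] jawyaw 2.9 down [ 1.8e-03 -6.0e-04 -1.0e+00] F [ 0.7 -0.4 -0.1] w 85.6 q7 0.39
roll about y: 0.0 (other: -180.0 )
shift: now [-0.6  2.8 -2.6] after roll [-0.6  2.8 -2.6] jaw after 2.9
```

View pics/scene5.png

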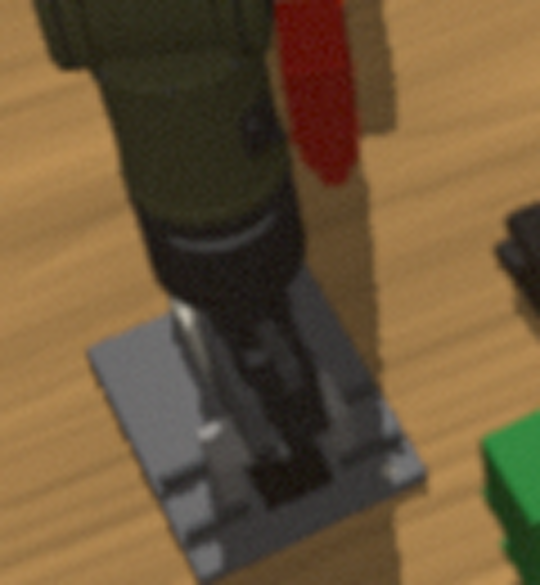

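The gripper stands around the grey pack, with the front finger at crop (285,370) and the plate edge still standing at (195,330). I centre and close.

Request:
{"name": "servo_tool", "arguments": {
  "targets": [
    [[-0.6,2.5,-2.5,0],[0,0,0,0],[0,0,0,0],[0,0,0,0]]
  ]
}}

```text
clock: 14.78
ee_pos: [0.5311, -0.2004, 0.0874]
tool_rot: [-0.513, 0.487, -0.487, 0.513]
wrist_force: [-0.5, -0.0, -0.2]
grip_width: 0.0853
```

Request:
{"name": "servo_tool", "arguments": {
  "targets": [
    [[0,0,0,0],[0,0,0,0],[0,0,0,0],[0,0,0,0],[0,0,0,0],[0,0,0,0],[0,0,0,0]]
  ],
  "hand": -1,
  "squeeze": 40
}}

```text
clock: 15.37
ee_pos: [0.5311, -0.2004, 0.0874]
tool_rot: [-0.513, 0.487, -0.487, 0.513]
wrist_force: [0.0, -0.1, 3.0]
grip_width: 0.0599
```

```bash
python3 - <<'E'
from h import *
plan([.5315,-.2007,.088],2.9)
E
```

```text
t 15.37 tcp [ 531.1 -200.4   87.4] jawyaw 2.92 down [ 1.e-04  0.e+00 -1.e+00] F [ 0.  -0.1  3. ] w 59.9 q7 0.39
roll about y: 0.02 (other: -179.98 )
shift: now [ 0.4 -0.6  0.4] after roll [ 0.4 -0.6  0.4] jaw after 2.9
```

Request:
{"name": "servo_tool", "arguments": {
  "targets": [
    [[-1.5,0,0,0],[-1.5,0,0,0],[-1.5,0.1,0,0],[-1.5,0.1,0,0],[-1.5,0.1,0,0],[-1.5,0.15,0,0],[0,0,0,0]]
  ]
}}

```text
clock: 15.95
ee_pos: [0.531, -0.1958, 0.0873]
tool_rot: [0.513, -0.486, 0.49, -0.511]
wrist_force: [-0.5, -9.0, 1.5]
grip_width: 0.06
```

```bash
python3 - <<'E'
from h import *
plan([.5315,-.2007,.088],2.9);print(arm.read_state()['torque'].round(2))
E
```

```text
t 15.95 tcp [ 531.  -195.8   87.3] jawyaw 2.75 down [ 0.0022 -0.0059 -1.    ] F [-0.5 -9.   1.5] w 60.0 q7 0.37
roll about y: -0.15 (other: 179.85 )
shift: now [ 5.  -0.7  0.2] after roll [ 5.  -0.7  0.2] jaw after 2.9
[-1.96  0.06 -0.02]
```

Request:
{"name": "servo_tool", "arguments": {
  "targets": [
    [[-1.5,0.2,0,0],[-1.5,0.2,0,0],[-1.5,0.2,0,0],[-1.5,0.2,0,0],[-1.5,0.2,0,0],[-1.5,0.2,0,0],[0,0,0,0]]
  ]
}}

```text
clock: 16.53
ee_pos: [0.5309, -0.1889, 0.0868]
tool_rot: [0.513, -0.485, 0.491, -0.51]
wrist_force: [-1.5, -11.9, 5.3]
grip_width: 0.0598
```

```bash
python3 - <<'E'
from h import *
plan([.5315,-.2007,.088],2.9);print(arm.read_state()['torque'].round(2))
E
```

```text
t 16.53 tcp [ 530.9 -188.9   86.8] jawyaw 2.66 down [ 0.0036 -0.0085 -1.    ] F [ -1.5 -11.9   5.3] w 59.8 q7 0.36
roll about y: -0.24 (other: 179.76 )
shift: now [11.9 -1.1  0.1] after roll [11.9 -1.1  0. ] jaw after 2.9
[-2.69  0.24  0.02]
```

Request:
{"name": "servo_tool", "arguments": {
  "targets": [
    [[-1.5,0.3,0,0],[-1.5,0.3,0,0],[-1.5,0.3,0,0],[-1.5,0.3,0,0],[-1.5,0.3,0,0],[-1,0.2,0,0],[0,0,0,0],[0,0,0,0]]
  ]
}}

```text
clock: 17.2
ee_pos: [0.5307, -0.1809, 0.0854]
tool_rot: [0.513, -0.485, 0.492, -0.51]
wrist_force: [-1.4, -11.9, 7.4]
grip_width: 0.0597
```

```bash
python3 - <<'E'
from h import *
plan([.5315,-.2007,.088],2.9);print(arm.read_state()['torque'].round(2))
im,d=arm.get_image('scene');np.savez('scene6.npz',im=im,d=d);crop(im,150,190,240,280,6.5,'pics/scene6.png')
im,d=arm.get_image('top');np.savez('top6.npz',im=im,d=d);crop(im,315,180,405,280,6,'pics/top6.png')
E
```

```text
t 17.2 tcp [ 530.7 -180.9   85.4] jawyaw 2.63 down [ 0.0043 -0.0091 -0.9999] F [ -1.4 -11.9   7.4] w 59.7 q7 0.35
roll about y: -0.27 (other: 179.73 )
shift: now [19.8 -2.4 -0.1] after roll [19.8 -2.4 -0.2] jaw after 2.9
[-2.95  0.27  0.07]
```

View pics/scene6.png

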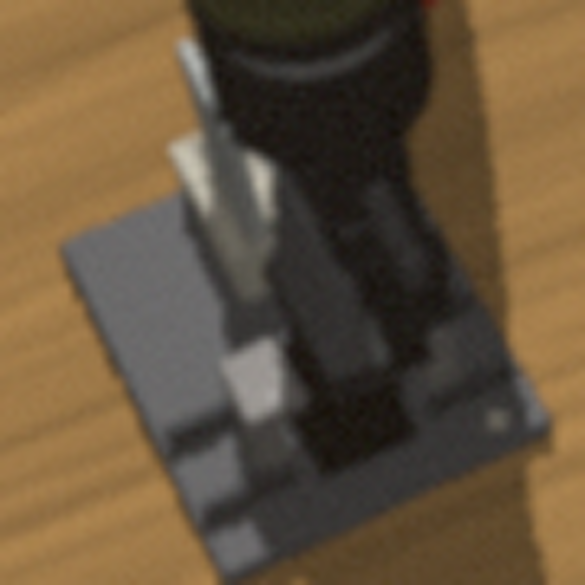

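View pics/top6.png

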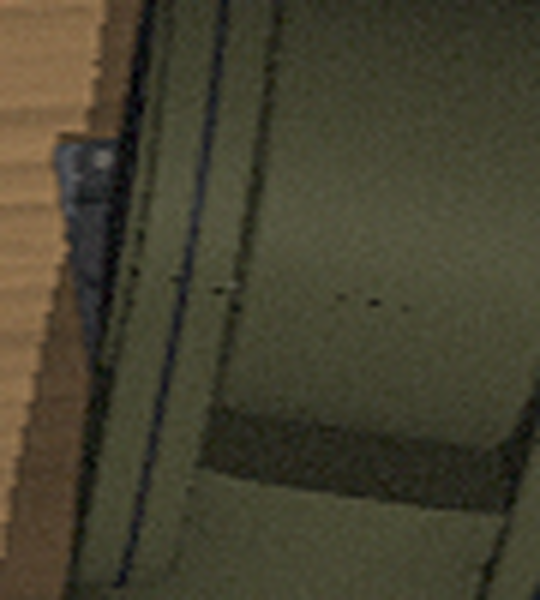

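```bash
cat >> h.py <<'E'
def clips(P):
    D=np.array([.5315,-.2007]);a=np.radians(2.9)
    x=(P[...,0]-D[0])*np.cos(a)+(P[...,1]-D[1])*np.sin(a);y=-(P[...,0]-D[0])*np.sin(a)+(P[...,1]-D[1])*np.cos(a);z=P[...,2]
    for nm,sg in(('L',1),('R',-1)):
        m=(abs(x)<13)*(abs(x)<.013)&(sg*y>.012)&(sg*y<.05)&(z>.054)&(z<.062)
        q=sg*y[m]*1000
        print(nm,m.sum(),np.percentile(q,[2,50,98]).round(1) if m.sum()>3 else '')
E
python3 - <<'E'
from h import *
for f in ('scene0','scene4','scene6','top0'):
    print(f);clips(pts(f[:-1],np.load(f+'.npz')['d']))
E
```

```text
scene0
L 43 [25.8 32.7 38.7]
R 70 [19.6 29.5 39. ]
scene4
L 44 [26.1 33.1 38.5]
R 76 [19.6 29.4 38.9]
scene6
L 2 
R 83 [16.4 28.4 39. ]
top0
L 85 [18.9 29.5 40. ]
R 8 [36.1 37.8 38.8]
```

Request:
{"name": "servo_tool", "arguments": {
  "targets": [
    [[-1.5,0.2,0,0],[-1,0.2,0,0],[0,0,0,0],[2,-0.3,0,0],[2,-0.4,0,0],[2.5,-0.4,0,0],[3,-0.5,0,0],[3,-0.5,0,0],[3,-0.4,0,0],[3,-0.4,0,0],[3,-0.3,0,0],[3,-0.3,0,0],[2.5,-0.2,0,0],[1.5,0,0,0],[0,0,0,0]]
  ]
}}

```text
clock: 18.55
ee_pos: [0.5309, -0.1962, 0.0869]
tool_rot: [-0.512, 0.488, -0.485, 0.514]
wrist_force: [-0.2, 5.2, 3.5]
grip_width: 0.0594
```

```bash
python3 - <<'E'
from h import *
plan([.5315,-.2007,.088],2.9);print(arm.read_state()['torque'].round(2))
im,d=arm.get_image('scene');np.savez('scene7.npz',im=im,d=d);crop(im,150,190,240,280,6.5,'pics/scene7.png')
clips(pts('scene',d))
E
```

```text
t 18.55 tcp [ 530.9 -196.2   86.9] jawyaw 3.05 down [-0.0017  0.005  -1.    ] F [-0.2  5.2  3.5] w 59.4 q7 0.39
roll about y: 0.15 (other: -179.85 )
shift: now [ 4.5 -1.1  0.4] after roll [ 4.5 -1.1  0.4] jaw after 2.9
[ 1.33  0.01 -0.05]
L 45 [29.1 38.5 43.9]
R 76 [18.5 29.4 39. ]
```

View pics/scene7.png

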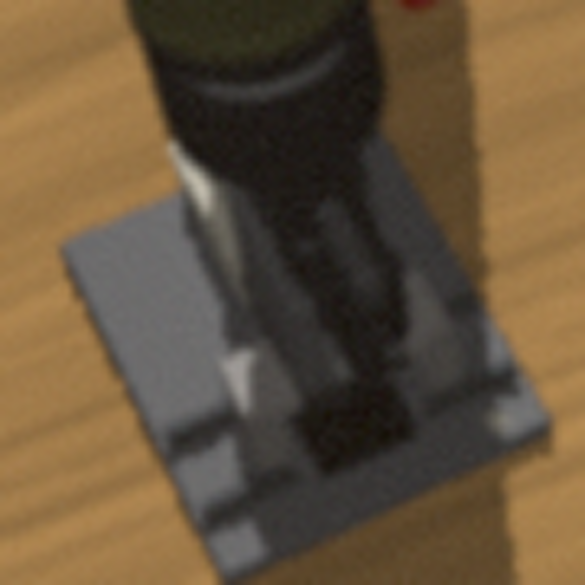

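The left clip moved out about 5 mm (outer edge from 38.7 to 43.9 mm). Now I rock to the other side.

Request:
{"name": "servo_tool", "arguments": {
  "targets": [
    [[2,0,0,0],[2,0,0,0],[2,0.1,0,0],[2,0.1,0,0],[1.5,0.2,0,0],[1.5,0.2,0,0],[1.5,0.2,0,0],[1.5,0.2,0,0],[1.5,0.2,0,0],[1.5,0.2,0,0],[1.5,0.2,0,0],[1.5,0.2,0,0],[0,0,0,0]]
  ]
}}

```text
clock: 19.68
ee_pos: [0.5319, -0.2127, 0.0856]
tool_rot: [-0.512, 0.489, -0.483, 0.515]
wrist_force: [-1.8, 12.5, 11.2]
grip_width: 0.0595
```

```bash
python3 - <<'E'
from h import *
plan([.5315,-.2007,.088],2.9);print(arm.read_state()['torque'].round(2))
E
```

```text
t 19.68 tcp [ 531.9 -212.7   85.6] jawyaw 3.19 down [-0.0026  0.0093 -1.    ] F [-1.8 12.5 11.2] w 59.5 q7 0.41
roll about y: 0.29 (other: -179.71 )
shift: now [-12.1  -2.3   0.3] after roll [-12.1  -2.3   0.2] jaw after 2.9
[ 2.78  0.31 -0.07]
```

Request:
{"name": "servo_tool", "arguments": {
  "targets": [
    [[1.5,0,0,0],[1.5,0.1,0,0],[1.5,0.2,0,0],[1.5,0.2,0,0],[1.5,0.2,0,0],[1,0.1,0,0],[1,0.1,0,0],[0,0,0,0]]
  ]
}}

```text
clock: 20.35
ee_pos: [0.5324, -0.2218, 0.0844]
tool_rot: [-0.512, 0.489, -0.483, 0.516]
wrist_force: [-1.1, 12.0, 7.9]
grip_width: 0.0596
```

```bash
python3 - <<'E'
from h import *
plan([.5315,-.2007,.088],2.9);print(arm.read_state()['torque'].round(2))
im,d=arm.get_image('scene');np.savez('scene8.npz',im=im,d=d);crop(im,150,190,240,280,6.5,'pics/scene8.png')
clips(pts('scene',d))
E
```

```text
t 20.35 tcp [ 532.4 -221.8   84.4] jawyaw 3.2 down [-0.0029  0.0099 -0.9999] F [-1.1 12.   7.9] w 59.6 q7 0.42
roll about y: 0.3 (other: -179.7 )
shift: now [-21.2  -3.4   0.3] after roll [-21.2  -3.4   0.2] jaw after 2.9
[ 3.    0.15 -0.04]
L 81 [21.3 32.4 44.3]
R 42 [32.6 40.  45.5]
```

View pics/scene8.png

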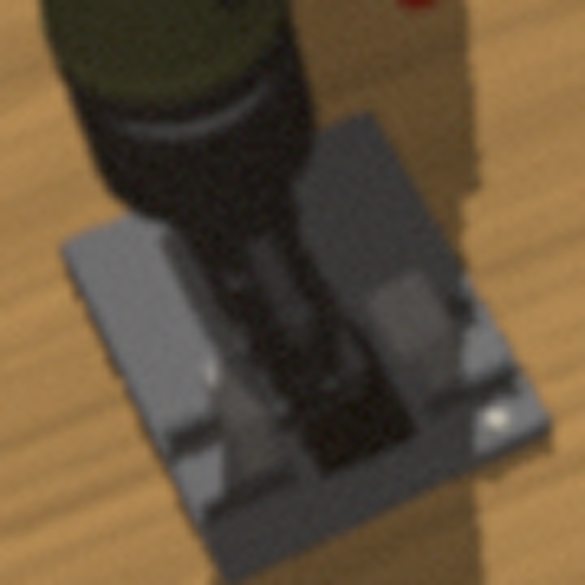

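Right clip out about 6.5 mm, left about 5.4 mm. Back to upright.

Request:
{"name": "servo_tool", "arguments": {
  "targets": [
    [[-2,-0.2,0,0],[-2,-0.2,0,0],[-3,-0.3,0,0],[-3,-0.3,0,0],[-3,-0.3,0,0],[-3,-0.3,0,0],[-3,-0.3,0,0],[-3,-0.3,0,0],[-3,-0.2,0,0],[-3,-0.1,0,0],[-2.5,0,0,0],[-1.5,0,0,0],[0,0,0,0],[0,0,0,0]]
  ]
}}

```text
clock: 21.57
ee_pos: [0.531, -0.1995, 0.0874]
tool_rot: [0.513, -0.487, 0.488, -0.512]
wrist_force: [0.1, -6.1, -0.8]
grip_width: 0.0597
```

```bash
python3 - <<'E'
from h import *
plan([.5315,-.2004,.0875],2.9);print(arm.read_state()['torque'].round(2))
E
```

```text
t 21.57 tcp [ 531.  -199.5   87.4] jawyaw 2.82 down [ 8.0e-04 -2.8e-03 -1.0e+00] F [ 0.1 -6.1 -0.8] w 59.7 q7 0.38
roll about y: -0.08 (other: 179.92 )
shift: now [ 0.9 -0.1  0.5] after roll [ 0.9 -0.1  0.5] jaw after 2.9
[-1.5  -0.11  0.02]
```

Request:
{"name": "servo_tool", "arguments": {
  "targets": [
    [[1.5,0,0,0],[1.5,0,0,0],[0,0,0,0],[0,0,0,0]]
  ],
  "squeeze": 60
}}

```text
clock: 21.9
ee_pos: [0.531, -0.2001, 0.0871]
tool_rot: [-0.512, 0.487, -0.487, 0.513]
wrist_force: [0.2, -1.9, 1.7]
grip_width: 0.0594
```

```bash
python3 - <<'E'
from h import *
plan([.5315,-.2004,.0875],2.9);print(arm.read_state()['torque'].round(2))
im,d=arm.get_image('scene');np.savez('scene9.npz',im=im,d=d);crop(im,150,190,240,280,6.5,'pics/scene9.png')
clips(pts('scene',d))
E
```

```text
t 21.9 tcp [ 531.  -200.1   87.1] jawyaw 2.91 down [-2.e-04  5.e-04 -1.e+00] F [ 0.2 -1.9  1.7] w 59.4 q7 0.39
roll about y: 0.01 (other: -179.99 )
shift: now [ 0.3 -0.4  0.5] after roll [ 0.3 -0.4  0.5] jaw after 2.9
[-0.55 -0.01 -0.06]
L 53 [26.8 36.7 44.6]
R 81 [22.9 33.5 45.5]
```

Request:
{"name": "servo_tool", "arguments": {
  "targets": [
    [[0,-2,0,0],[0,-3,0,0],[0,-3,0,0],[0,-3,0,0],[0,0,0,0]]
  ]
}}

```text
clock: 22.37
ee_pos: [0.5313, -0.1995, 0.0985]
tool_rot: [-0.512, 0.487, -0.487, 0.513]
wrist_force: [0.2, 0.2, -3.3]
grip_width: 0.0594
```

```bash
python3 - <<'E'
from h import *
plan([.5315,-.2004,.164],2.9);print(arm.read_state()['torque'].round(2))
E
```

```text
t 22.37 tcp [ 531.3 -199.5   98.5] jawyaw 2.96 down [ 2.e-04  1.e-03 -1.e+00] F [ 0.2  0.2 -3.3] w 59.4 q7 0.39
roll about y: 0.06 (other: -179.94 )
shift: now [  0.8 -65.5   0.2] after roll [  0.8 -65.5   0.2] jaw after 2.9
[-0.09 -0.04  0.02]
```

Past the clips (11 mm up, carrying only its 3 N weight). I continue.

Request:
{"name": "servo_tool", "arguments": {
  "targets": [
    [[0.5,-3,0,0],[0.3,-5,0,0],[0,-6,0,0],[0,-7,0,0],[0,-8,0,0],[0,-8,0,0],[0,-8,0,0],[0,-8,0,0],[0,-6,0,0],[0,-4,0,0],[0,-2,0,0],[0,0,0,0],[0,0,0,0],[0,0,0,0],[0,0,0,0],[0,0,0,0]]
  ]
}}

```text
clock: 23.7
ee_pos: [0.5309, -0.2011, 0.1627]
tool_rot: [0.513, -0.487, 0.487, -0.512]
wrist_force: [-0.6, -0.8, -4.3]
grip_width: 0.0591
```

```bash
python3 - <<'E'
from h import *
plan([.5315,-.2004,.164],2.9);print(arm.read_state()['torque'].round(2))
im,d=arm.get_image('scene');np.savez('scene10.npz',im=im,d=d);crop(im,140,170,240,280,5.4,'pics/scene10.png')
P=pts('scene',d);clips(P)
im,d=arm.get_image('top');np.savez('top10.npz',im=im,d=d);crop(im,310,170,410,280,5.4,'pics/top10.png')
E
```

```text
t 23.7 tcp [ 530.9 -201.1  162.7] jawyaw 2.92 down [-7.e-04  3.e-04 -1.e+00] F [-0.6 -0.8 -4.3] w 59.1 q7 0.38
roll about y: 0.02 (other: -179.98 )
shift: now [-0.7 -1.3  0.6] after roll [-0.7 -1.3  0.6] jaw after 2.9
[-0.   -0.04  0.02]
L 86 [21.3 32.2 43.4]
R 81 [22.8 34.6 45.3]
```

View pics/scene10.png

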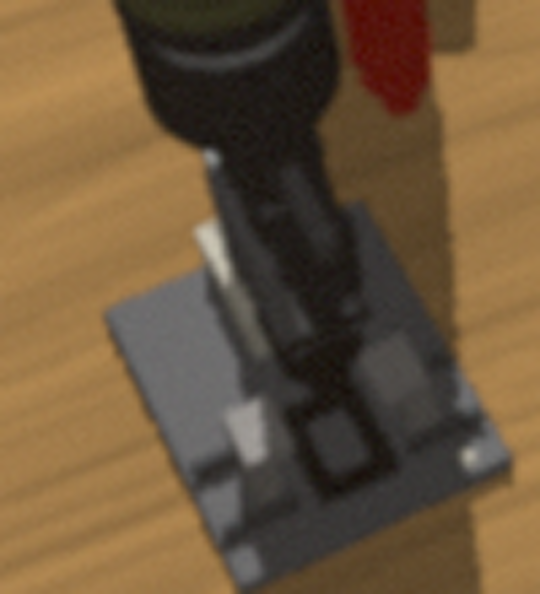

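View pics/top10.png

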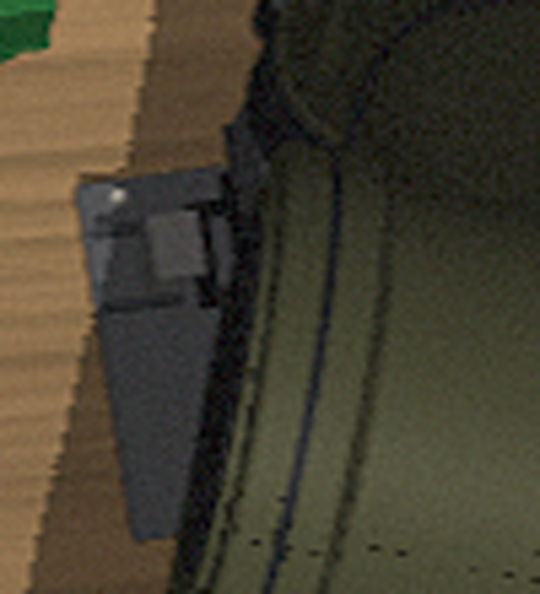

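```bash
python3 - <<'E'
from h import *
a=np.radians(2.9)
for f in('scene0','scene10'):
    P=pts('scene',np.load(f+'.npz')['d']);X=P[...,0]-.5315;Y=P[...,1]+.2007
    x=X*np.cos(a)+Y*np.sin(a);y=-X*np.sin(a)+Y*np.cos(a);z=P[...,2]
    dz=.0755 if f!='scene0' else 0
    m=(abs(x)<.027)&(y<-.012)&(y>-.03)&(z>.075+dz)&(z<.130+dz)
    q=np.c_[x[m],y[m],z[m]]; A=np.c_[q[:,0],q[:,2],np.ones(len(q))]
    w=np.ones(len(q),bool)
    for _ in range(4):
        c=np.linalg.lstsq(A[w],q[w,1],rcond=None)[0];r=abs(A@c-q[:,1]);w=r<.002
    print(f,len(q),w.sum(),'dy/dz',c[1].round(3),'y mean',q[w,1].mean().round(4),'z range',q[w,2].min().round(3),q[w,2].max().round(3))
    # top z of battery
    m=(abs(x)<.03)&(abs(y)<.02)&(z>.13+dz)&(z<.15+dz);print('top',m.sum(),np.median(z[m]).round(4) if m.sum() else '')
    # plate
E
```

```text
scene0 59 59 dy/dz 0.004 y mean -0.0204 z range 0.075 0.13
top 375 0.137
scene10 67 65 dy/dz -0.002 y mean -0.0206 z range 0.152 0.204
top 78 0.2125
```

```bash
python3 - <<'E'
from h import *
a=np.load('scene0.npz')['im'];b=np.load('scene10.npz')['im']
cv2.imwrite('pics/full10.png',b[:,:,::-1])
P=pts('scene',np.load('scene10.npz')['d']);m=(P[...,2]>.05)&(P[...,2]<.125)&(abs(P[...,0]-.42)<.03)&(abs(P[...,1]+.206)<.012)
q=P[m];print(len(q),q.mean(0).round(4) if len(q) else '',q[:,2].max() if len(q) else '')
E
```

```text
5 [ 0.4172 -0.2084  0.1081] 0.11159386042890651
```

View pics/full10.png

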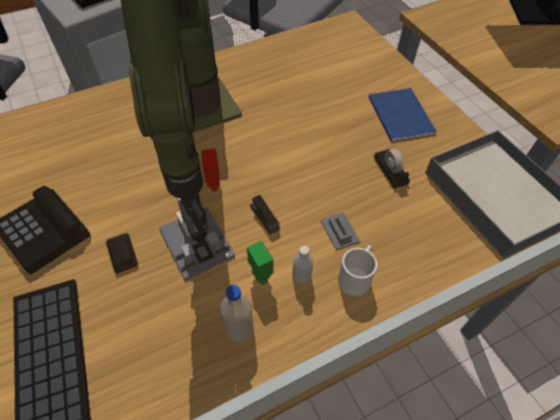

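The full view shows the battery held over its pocket at (200,235), the stand empty at (341,230), and all bystanders and look-alikes where they began. The visible plate top is still at 112 mm. Handing in.

```bash
python3 -c "
from plant import arm
print(arm.hand_in()); s=arm.read_state(); print(s['clock'],s['ee_pos'],s['grip_width'])"
```

```text
the job is handed in; nothing more can be done
None
the job is handed in; nothing more can be done
```

The job is done and was handed in at about 24 s. I put the plate fully into the dock slot, rocked the grey battery to the left and then to the right, and lifted it. It is now held over its pocket.

**Last checks:**
- **Plate:** the gripper pressed it onto the slot floor with 22 N and it moved no further. Its top measures about 112 mm, as it should when fully home. In the final view the arm hides most of it, so that last reading rests on only 5 depth points.
- **Clips:** by depth, the left clip moved out about 5 mm and the right about 6.5 mm, both past the 3 mm needed. The lift met no resistance beyond the battery's own 3–4 N weight.
- **Battery:** it is upright to within about 0.01 rad and centred over the pocket to within about 1 mm. Its foot is about 30 mm above the clip tops.
- **Other objects:** the bystanders and the green and red look-alikes look unmoved in the final picture.

No check failed or disagreed. The top camera was mostly blocked by the arm during the battery work, so these checks come from the scene camera and the arm's own readings.

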